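# Refit a heat sink and stand the setting weight on it

## Task

One of the three chips on the circuit board has lost its heat sink: set the loose heat sink on that bare chip, fins up, centred and square with its neighbours, and let go of it. Then take the brass-headed setting weight out of the sloping stand and stand it upright on its foot on the middle of that heat sink, so that it presses it onto its adhesive pad: it is top-heavy, so set it down and release it gently without dropping it, and see that it stays standing still on its own. Leave the black-headed weight in the stand and the other things on the bench where they are.

Things in the scene. Friction and masses are not known exactly. Their poses are not given: they have to be found in the camera images.
- bare_chip: The chip without a heat sink (which of the three varies): light grey thermal pad 24 x 32 x 1 mm (x, y) on a black package 32 x 40 mm. Origin: centre of the pad's top face, 19.6 mm above the bench, z up; a seated sink's underside lies here, its axes along these. Neighbours' sinks lie along y, 10 mm from a seated one; along x nothing within 60 mm is higher than the pad. Fixed.
- board: Green circuit board, 116 x 236 mm (x, y), on an aluminium plate 124 x 246 mm on rubber feet. Origin: under its centre, on the bench, z up. Board top 16.6 mm above the bench; three chips on its y axis at y = -60, 0, 60 mm. Connectors, capacitors and a coil, up to 11 mm high, stand only at its short ends (beyond 98 mm from the centre). Fixed.
- fitted_sink_a: White-grey finned heat sink already bonded to one chip, 30 x 50 x 20 mm (x, y, z). Origin: centre of its underside. Fixed.
- fitted_sink_b: The other heat sink already bonded to a chip, 30 x 50 x 20 mm. Origin: centre of its underside. Fixed.
- loose_sink: Loose white-grey finned heat sink, 30 x 50 x 20 mm (x, y, z), 80 g, on the bench, fins up. Origin: centre of its flat underside, z up. Base 4 mm thick; seven fins 2 mm thick, 8 mm apart, run along x and reach z = 20 mm. Grasp it across its 30 mm (fingers closing along x). The same turned half round.
- brass_weight: Brass-headed weight, 0.24 to 0.36 kg, 102 mm high, round about z, top-heavy (centre of mass about z = 80 mm): flat black foot, diameter 28, z = 0 to 8 mm; steel shank, diameter 14; brass head, diameter 38, z = 70 to 102 mm. Origin: centre of the foot's underside, z towards the head. Starts in either place of the stand, leaning as told there. Grip the head.
- black_weight: The same weight with a black steel head, in the stand's other place: 102 mm high, head 38 mm in diameter, same origin and axes. Leave it there.
- stand: Grey sloping stand, base 120 x 150 mm (x, y), fixed. Origin: centre of its underside, z up. Two places, y = -39 and 39 mm: each weight leans 30 degrees, head towards the stand's -x, its foot at x = 45, z = 26 mm between low cheeks and its shank in a white vee, open upwards, 47 to 57 mm along its axis; the head stands free. Close on the head along the stand's y; lift straight up.
- board_tower: Tall stack of circuit boards behind the work, in the middle of the bench, furniture, fixed: about x = 0.59 to 0.89 m, y = -0.03 to 0.17 m, 0.49 m high. It stands between the circuit board on the left and the stand on the right: carry things past its front, over the vice. Origin: about its middle, on the bench.
- board_vice: Blue board vice in front of the tower, furniture, fixed: about x = 0.33 to 0.56 m, y = 0 to 0.11 m, 70 mm high. Not used here. Origin: about its middle, on the bench.
- paste_jar: Cream jar with a red lid, 48 mm in diameter, 44 mm high, a bystander. Origin: centre of its underside.
- spool: Blue reel of solder, 54 mm in diameter, 35 mm high, a bystander. Origin: centre of its underside.
- tape_roll: Amber tape roll, 61 mm in diameter, 19 mm high, a bystander. Origin: centre of its underside.
Not all that is in view belongs to the job. What is shaped like the loose_sink but pink is not meant.

How it is judged (in metres and radians):
On the way, in this order (a step that is already met when the one before it is completed fails the run):
1. the loose heat sink sits on the bare chip, centred and square, and is released (horizontal distance between loose_sink and bare_chip below 0.007 m and z of loose_sink in the frame of bare_chip between -0.002 and 0.003 m and angle between the x axis of loose_sink and the x axis of bare_chip, either way round below 0.14 rad and angle between loose_sink's own z axis and vertical below 0.05 rad and contact force between the fingers and loose_sink below 0.05 N), for 0.3 s.
2. the brass weight stands upright on that heat sink, released and still for a second (horizontal distance between loose_sink and bare_chip below 0.007 m and z of loose_sink in the frame of bare_chip between -0.002 and 0.003 m and angle between the x axis of loose_sink and the x axis of bare_chip, either way round below 0.14 rad and angle between each of loose_sink, brass_weight's own z axis and vertical below 0.05 rad and horizontal distance between brass_weight and loose_sink below 0.009 m and z of brass_weight in the frame of loose_sink between 0.018 and 0.023 m and linear speed of each of brass_weight, loose_sink below 0.01 m/s and angular speed of brass_weight below 0.1 rad/s and contact force between the fingers and brass_weight below 0.05 N), for 1 s.
At the end, for the whole second after the job is handed in: Loose sink flat on the bare chip, centre within 7 mm, square within 8 degrees; brass weight stands on it untouched and still, within 9 mm of its centre and 3 degrees of vertical; black weight moved under 15 mm, jar, reel and tape under 25 mm (all of step 2 and distance of black_weight from where it was at the start of the episode below 0.015 m and distance of each of paste_jar, spool, tape_roll from where it was at the start of the episode below 0.025 m).
It fails at once if the brass weight is dropped or slammed onto the heat sink (faster than 0.2 m/s in the last 8 mm) (horizontal distance between brass_weight and loose_sink below 0.02 m and z of brass_weight in the frame of loose_sink below 0.028 m and linear speed of brass_weight above 0.2 m/s).
It fails at once if the brass weight is let go while its foot is more than 5 mm above the heat sink (horizontal distance between brass_weight and loose_sink below 0.02 m and z of brass_weight in the frame of loose_sink above 0.025 m and contact force between the fingers and brass_weight below 0.02 N).
It fails at once if the black weight is shifted in its stand by more than 15 mm (distance of black_weight from where it was at the start of the episode above 0.015 m).
It fails at once if the red-lidded jar, the solder reel or the tape roll is pushed more than 25 mm (distance of any of paste_jar, spool, tape_roll from where it was at the start of the episode above 0.025 m).
It also fails if it takes over 67 s, if anything falls off the work surface, if the arm or the gripper's body presses on something with over 40 N, if the wrist force passes 120 N, or if a joint passes its speed limit or range.

## Robot

A 7-joint arm with a two-finger parallel gripper is mounted at the origin on the work surface; the furniture and walls round the work are solid. World frame = base frame: x ahead of the robot, y to its left, z up, the work surface at z = 0. Lengths are in m, angles in degrees, forces in N, time in s.
With the tool pointing down it reaches from about 0.4 to 0.875 m from the base axis. Payload 6.5 kg.
Tool frame: the origin (TCP) lies midway between the tips of the shut fingers; the grasp point (between the pads) lies 19 mm behind it (bot.tcp_to_grasp is the distance from the TCP to the grasp point, in m); z points along the fingers, y is the line along which they close (so a half turn about z gives the same grasp; the last joint's range is limited). The gripper opens to 85 mm and grips with 20 to 120 N. Pads are 22 mm wide; open, the fingers measure 114 mm over their backs; the gripper's body (76 mm by 85 mm) begins 54 mm behind the grasp point. The pads swing forward as they close: fully open they stand 13 mm farther back than shut.
Start: joints at [71.035, 30.733, -0.252, 88.115, 0.149, 61.152, -4.079], TCP at [0.17, -0.627, 0.231] pointing down, gripper open.
Joint ranges: [-154.64, 154.64], [-21.42, 123.67], [-72.66, 72.17], [13.99, 137.28], [-74.86, 254.86], [10.95, 109.41], [-158.01, 158.01]. Speed limits (degrees/s): [136.94, 136.94, 180, 180, 180, 180, 180].

## Interface

Orientations are given as a 3x3 rotation matrix whose columns are the frame's x, y, z axes.
In Python, from bench import bot gives the robot as it stands.
- The arm moves only by the shell command python3 -m jog 'ROWS' [FORCE]. ROWS is JSON, a list of rows, each a list of 7 numbers: the turn, a rotation vector about the tool's x, y, z as a fraction of full scale, then the shift along the tool's x, y, z as a fraction of full scale, then the opening, from 0 (shut) to 1 (fully open). In form: [[wx, wy, wz, tx, ty, tz, grip], ...]. A call has 1 to 12 rows; each row is the pose to reach, as a shift and turn from the pose commanded when the call began, along the tool's axes at that moment; what a row does not reach only later rows make up. Full scale, the value 1, is 10 cm for a shift and 0.5 rad for a turn. A row lasts 1/12 s, in which the tool goes at most 41.7 mm and 7.16 degrees, less where a joint would pass 70% of its speed; a pose out of reach is approached as far as the arm can. A call with a number of a shift or a turn outside -1 to 1 is refused whole. A call with a gripper value outside its range is refused whole. The fingers move at their own pace and stop on an object; FORCE is the grip in N (left out, the last holds). Time passes only in rows, so rows that repeat a pose let the fingers close. It gives the time, the measured TCP pose, the force, the opening and the grip force at its end, in the units of the state.
- bot.state(): the state, without advancing time (a new reading comes with each control period).
- bot.snapshot(name): name is "scene" or "top" or "wrist"; returns a dict with "pixels" (384x512x3 uint8, red, green, blue), "depth" (384x512 float32, m along the optical axis (not along the pixel's ray), 0 where there is no reading), "K" (3x3 intrinsics, pixels), "position" and "rotation" of the camera in the world; the wrist camera has in their place "T_tool_cam" (4x4, takes a point from camera to tool coordinates, whose origin is the TCP and whose axes are the flange's). Camera axes: x right, y up, looking along -z (the intrinsics and any distortion apply to the point x, -y, -z); pixel columns grow to the right and rows downward; lengths in m; the calibration is good to about 2 mm. A picture is of the moment at which its call begins: read the wrist's pose just before it.
- bot.hand_in(): hands the job in; it is judged then, once.
Trained networks look in the newest picture that a camera, given by its name, has taken for a name from the list of things; names that differ only in an ending like _2 or _b are one class to them, and where a whole thing is asked for, a point or a joint stands for the part that bears it (a point fixed in the world has none). Each returns a list of dicts, best first, with "conf" (0 to 1); they miss things now and then, are a little off and sometimes report something else, mostly with a low value. They report only what shows in the picture. A call takes as long as a camera call. They do not tell look-alikes from the thing itself.
- bot.cut_out(camera, query): "pixels" (384x512 bool, what is visible of it) and "extent" ([left, top, right, bottom] in pixels, round what is visible of it).
The state is a dict: "time": time; "qpos": joint angles; "joint_vel": joint speeds; "joint_efforts": joint torques, N m; "ee_pos": TCP position; "eef_rot": TCP orientation; "wrist_force": force on the tool from outside, world axes, zero at the start; "torque": the same for the moment, N m; "gripper_width": opening from 0.0 (shut) to 1.0 (fully open); "grasp_force": force on a finger pad.
Only numpy, scipy, OpenCV 4.12 (cv2) and the standard library are available. Lean on these libraries where they do the work, as an engineer would, in place of code of your own. Each camera call takes 0.05 s, during which the arm holds its last target. There are 200 camera calls.

## Working session

There is one attempt and no reset: what is moved stays moved. The work goes in short steps, Python scripts to look and compute and a shell command to move; the robot and the scene stay as the last step left them, time stands still between calls to the robot, and variables do not carry over. Pictures are saved under pics/ and viewed, at most 10 in all, crops included, and the job is handed in when it is done.

```bash
ls; mkdir -p pics
cat > h.py <<'E'
import numpy as np, cv2
from bench import bot
def snap(n):
    st=bot.state(); s=bot.snapshot(n)
    if 'T_tool_cam' in s:
        T=np.eye(4);T[:3,:3]=np.array(st['eef_rot']);T[:3,3]=st['ee_pos'];M=T@np.array(s['T_tool_cam'])
    else:
        M=np.eye(4);M[:3,:3]=np.array(s['rotation']);M[:3,3]=s['position']
    s['M']=M; return s
def world(s):
    d=s['depth'];K=np.array(s['K']);v,u=np.mgrid[:384,:512]
    p=np.stack([(u-K[0,2])/K[0,0]*d,-(v-K[1,2])/K[1,1]*d,-d],-1)
    w=p@s['M'][:3,:3].T+s['M'][:3,3]; w[d==0]=np.nan; return w
def proj(s,P):
    K=np.array(s['K']);c=(np.asarray(P)-s['M'][:3,3])@s['M'][:3,:3]
    return np.stack([K[0,0]*c[...,0]/-c[...,2]+K[0,2],K[1,1]*-c[...,1]/-c[...,2]+K[1,2]],-1)
def save(s,f,crop=None,k=1):
    im=s['pixels'][...,::-1]
    if crop: l,t,r,b=crop; im=im[t:b,l:r]
    cv2.imwrite('pics/'+f,cv2.resize(im,None,fx=k,fy=k,interpolation=cv2.INTER_CUBIC))
E
python3 - <<'E'
from h import *
a=snap('scene');b=snap('top');im=[]
for n,s in(('scene',a),('top',b)):
    w=world(s);print(n,{k:(v if not hasattr(v,'shape') or v.size<20 else v.shape) for k,v in s.items()})
    for q in ['bare_chip','board','fitted_sink_a','loose_sink','brass_weight','black_weight','stand','paste_jar','spool','tape_roll']:
        for r in bot.cut_out(n,q)[:4]:
            if r['conf']<.2: continue
            p=w[np.array(r['pixels'])];print(q,round(r['conf'],2),np.round(r['extent']),np.round(np.nanmedian(p,0),3),np.round(np.nanpercentile(p,98,axis=0),3),np.round(np.nanpercentile(p,2,axis=0),3))
cv2.imwrite('pics/a.png',cv2.resize(a['pixels'][...,::-1],(800,600)));cv2.imwrite('pics/b.png',cv2.resize(b['pixels'][...,::-1],(800,600)))
print(bot.state())
E
```

```text
pics
scene {'pixels': (384, 512, 3), 'depth': (384, 512), 'K': array([[453.54361673,   0.        , 251.52300384],
       [  0.        , 453.54361673, 189.06149522],
       [  0.        ,   0.        ,   1.        ]]), 'position': array([-0.02150394,  0.18760979,  0.85229084]), 'rotation': array([[-0.20147581,  0.75344061, -0.62588717],
       [-0.97948989, -0.15324573,  0.13082544],
       [ 0.00265466,  0.63940832,  0.76886277]]), 'M': array([[-0.20147581,  0.75344061, -0.62588717, -0.02150394],
       [-0.97948989, -0.15324573,  0.13082544,  0.18760979],
       [ 0.00265466,  0.63940832,  0.76886277,  0.85229084],
       [ 0.        ,  0.        ,  0.        ,  1.        ]])}
bare_chip 0.72 [162. 226. 173. 238.] [0.574 0.252 0.019] [0.589 0.262 0.022] [0.559 0.242 0.016]
board 0.78 [135. 190. 207. 289.] [0.553 0.251 0.016] [0.683 0.312 0.027] [0.453 0.19  0.007]
fitted_sink_a 0.69 [154. 197. 170. 221.] [0.627 0.255 0.035] [0.658 0.27  0.041] [0.608 0.241 0.019]
fitted_sink_a 0.59 [163. 240. 179. 267.] [0.508 0.248 0.034] [0.539 0.262 0.041] [0.489 0.234 0.021]
loose_sink 0.78 [364.
[... 3261 characters left out ...]
 'joint_vel': array([ 0.0292089 ,  0.05871189,  0.01033299, -0.09102659,  0.07947363,
        0.07231331,  0.03773725]), 'joint_efforts': array([ 2.74348395e-04, -5.83347702e+01,  1.04810849e+00, -2.59443176e+01,
        1.24863500e-02,  1.69692121e-03,  3.45285251e-06]), 'ee_pos': array([ 0.1701089 , -0.62733367,  0.23128284]), 'eef_rot': array([[ 9.65139275e-01,  2.61736850e-01, -3.79140737e-05],
       [ 2.61736850e-01, -9.65139276e-01,  4.62451204e-06],
       [-3.53819564e-05, -1.43868084e-05, -9.99999999e-01]]), 'wrist_force': array([-0.01384033,  0.16737032, -0.5970093 ]), 'torque': array([-0.00425867, -0.01207311,  0.00226257]), 'grasp_force': 0.0, 'gripper_width': 1.002061814787833}
```

View pics/b.png

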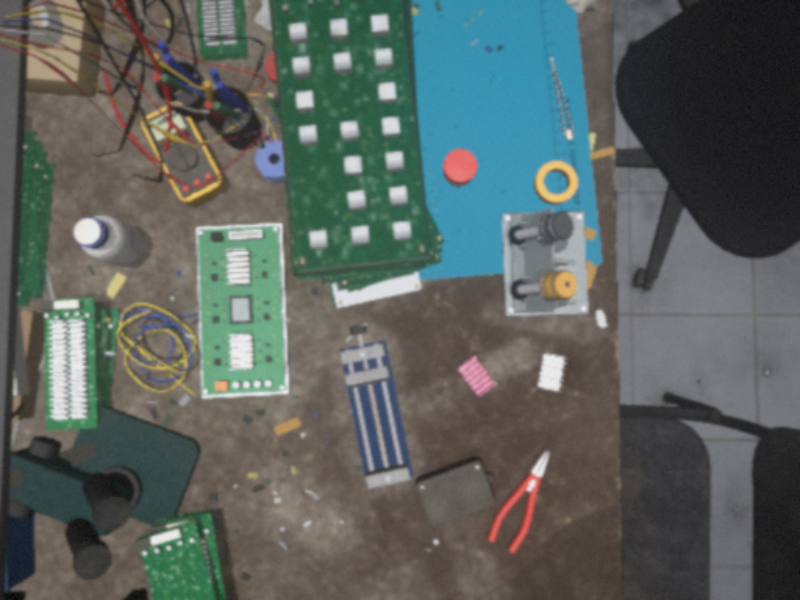

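View pics/a.png

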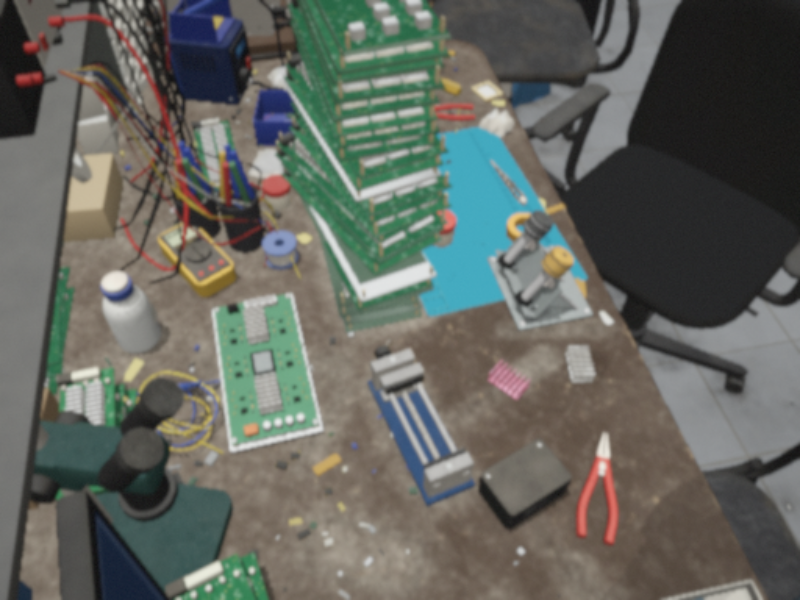

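The top view (800x600) shows the white loose sink at (552,372), with these possible look-alikes:
- the pink sink at (478,377), excluded by the text
- fitted sinks at (238,267) and (240,351)
- white blocks on other boards at (70,360)

The bare chip is the middle one, at (241,309). The brass weight is in the near place, with its head at (565,285), and the black head is at (556,227). I choose the white sink at (552,372) and check it in a close crop together with its angles.

```bash
cat > m.py <<'E'
from h import *
def rect(w,c,r,z0,z1):
    m=(np.hypot(w[...,0]-c[0],w[...,1]-c[1])<r)&(w[...,2]>z0)&(w[...,2]<z1)
    p=w[m]; return p,cv2.minAreaRect((p[:,:2]*1000).astype(np.float32)),np.round(p.mean(0)*1000,1)
E
python3 - <<'E'
from m import *
for n in('scene','top'):
    s=snap(n);w=world(s)
    for c in((.484,-.19),(.634,.256),(.514,.248)):
        p,r,m=rect(w,c,.04,(.012 if c[1]<0 else .03),.05);print(n,c,len(p),r,m,np.round(np.percentile(p[:,2],[50,90,98]),4))
    for q in('board','bare_chip','stand'):
        for r in bot.cut_out(n,q)[:1]:
            p=w[r['pixels']];p=p[~np.isnan(p[:,0])];print(n,q,cv2.minAreaRect((p[:,:2]*1000).astype(np.float32)),np.round(p.mean(0)*1000,1))
    if n=='top': save(s,'c.png',(290,130,380,260),4)
E
```

```text
scene (0.484, -0.19) 234 ((485.6346130371094, -191.96775817871094), (31.705734252929688, 49.77006530761719), 80.38060760498047) [ 484.6 -191.    16.9] [0.017  0.0203 0.0216]
scene (0.634, 0.256) 248 ((633.5413818359375, 255.6749267578125), (52.29646682739258, 29.758712768554688), 3.0392820835113525) [633.  255.6  35.6] [0.0359 0.0395 0.0408]
scene (0.514, 0.248) 282 ((513.4449462890625, 248.8702392578125), (50.97873306274414, 29.683616638183594), 3.0067760944366455) [513.3 248.9  35.7] [0.0359 0.0396 0.0408]
scene board ((579.96240234375, 253.89788818359375), (261.18756103515625, 127.01163482666016), 2.9457814693450928) [557.1 252.2  16.1]
scene stand ((654.6710205078125, -184.56137084960938), (177.13870239257812, 124.08771514892578), 2.488110303878784) [ 621.8 -172.2   23.4]
top (0.484, -0.19) 75 ((487.96185302734375, -191.0914306640625), (29.298152923583984, 48.143272399902344), 78.33037567138672) [ 487.9 -190.3   19.1] [0.0192 0.022  0.0233]
top (0.634, 0.256) 106 ((634.6271362304688, 255.6051788330078), (49.07783508300781, 30.356462478637695), 4.078769683837891) [635.5 255.8  37.3] [0.0373 0.041  0.0427]
top (0.514, 0.248) 78 ((515.1923217773438, 248.3651885986328), (48.70736312866211, 31.32823371887207), 5.391829490661621) [515.5 248.7  38.5] [0.0389 0.0414 0.0429]
top board ((575.9696655273438, 252.99822998046875), (249.76376342773438, 125.44620513916016), 3.2214958667755127) [573.2 250.2  16.3]
top bare_chip ((574.9216918945312, 252.43316650390625), (29.15854835510254, 23.304405212402344), 0.2793886363506317) [574.7 252.3  19.3]
top stand ((644.72705078125, -183.72674560546875), (150.15724182128906, 120.27796936035156), 1.8915663957595825) [ 638.4 -179.8   21.7]
```

View pics/c.png

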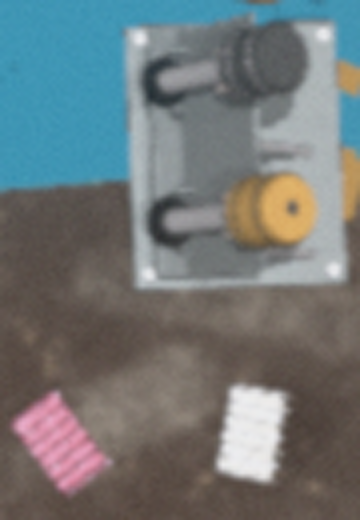

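```bash
python3 -m jog '[[0,0,0,0.4,-0.35,0,1],[0,0,0,0.8,-0.7,0,1],[0,0,0,1,-0.85,0,1],[0,0,0,1,-0.85,0,1]]'; python3 -m jog '[[0,0,0,0.4,-0.35,0,1],[0,0,0,0.8,-0.7,0,1],[0,0,0,1,-0.85,0,1],[0,0,0,1,-0.85,0,1]]';python3 -m jog '[[0,0,0,0.4,-0.35,0,1],[0,0,0,0.8,-0.7,0,1],[0,0,0,1,-0.85,0,1],[0,0,0,1,-0.85,0,1]]'
```

```text
time: 1.83
ee_pos: [0.2504, -0.5127, 0.2312]
eef_rot: [[0.963, 0.27, 0.003], [0.27, -0.963, 0.004], [0.004, -0.003, -1.0]]
wrist_force: [0.5, 0.1, -0.7]
gripper_width: 1.002
grasp_force: 0.0
time: 2.17
ee_pos: [0.3239, -0.4044, 0.2315]
eef_rot: [[0.963, 0.271, 0.002], [0.271, -0.963, 0.003], [0.003, -0.002, -1.0]]
wrist_force: [-0.2, 0.2, -0.5]
gripper_width: 1.001
grasp_force: 0.0
time: 2.5
ee_pos: [0.3977, -0.2961, 0.2317]
eef_rot: [[0.963, 0.271, 0.003], [0.271, -0.963, 0.003], [0.003, -0.002, -1.0]]
wrist_force: [1.0, -0.0, -0.7]
gripper_width: 1.001
grasp_force: 0.0
```

Close crop: the white finned sink at crop (252,432) is the one I want, and the pink one is at (60,440). The brass head is in the nearer place at (285,208), and the black head is in the farther place.

```bash
python3 -m jog '[[0,0,0.23,0.35,-0.25,0,1],[0,0,0.46,0.7,-0.5,0,1],[0,0,0.7,1,-0.75,0,1],[0,0,0.94,1,-0.75,0,1],[0,0,0.94,1,-0.75,0,1],[0,0,0.94,1,-0.75,0,1]]'
python3 - <<'E'
from m import *
s=snap('wrist');w=world(s)
p,r,m=rect(w,(.486,-.191),.045,.015,.03);print(len(p),r,m,np.round(np.percentile(p[:,2],[50,90,98]),4))
for q in('loose_sink','brass_weight','stand'):
  for r in bot.cut_out('wrist',q)[:3]:
    p=w[r['pixels']];p=p[~np.isnan(p[:,0])];print(q,round(r['conf'],2),r['extent'],cv2.minAreaRect((p[:,:2]*1000).astype(np.float32)),np.nanmedian(p,0))
save(s,'d.png')
print(np.array(s['T_tool_cam']).round(3))
E
```

```text
time: 3.0
ee_pos: [0.47, -0.2041, 0.2313]
eef_rot: [[0.98, -0.201, -0.0], [-0.201, -0.98, -0.0], [-0.0, 0.0, -1.0]]
wrist_force: [-0.5, -0.9, 0.2]
gripper_width: 0.999
grasp_force: 0.0
283 ((486.0087890625, -190.6351776123047), (29.95855712890625, 47.82147216796875), 78.8430404663086) [ 484.3 -190.3   18.7] [0.0189 0.0199 0.0205]
loose_sink 0.72 [137.3, 156.2, 188.5, 199.4] ((480.3006591796875, -81.0406723022461), (53.51210021972656, 33.28474426269531), 37.95281219482422) [ 0.48207143 -0.083662    0.00388104]
loose_sink 0.62 [230.3, 133.2, 255.5, 175.9] ((487.1226501464844, -190.14852905273438), (31.536352157592773, 49.97212219238281), 79.26780700683594) [ 0.48668833 -0.19066133  0.00451997]
brass_weight 0.65 [162.5, 4.4, 225.3, 77.8] ((609.0494384765625, -163.78260803222656), (62.546051025390625, 87.56710052490234), 17.704837799072266) [ 0.60082272 -0.18164233  0.11085727]
stand 0.65 [147.3, 3.1, 277.2, 101.9] ((622.423095703125, -183.3062286376953), (110.65316772460938, 121.46456146240234), 1.776259422302246) [ 0.60997518 -0.19726421  0.00603319]
[[ 0.     0.965  0.264  0.065]
 [ 1.     0.    -0.     0.   ]
 [-0.     0.264 -0.965 -0.142]
 [ 0.     0.     0.     1.   ]]
```

View pics/d.png

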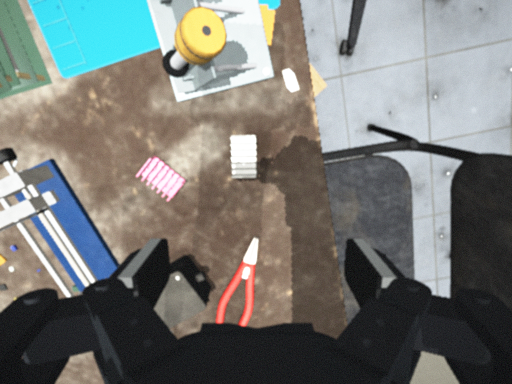

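Wrist view: the white sink is at (243,156) and the pink one at (161,178). The pliers are below at (250,245), clear of the fingers. The sink centre is (0.486,-0.191) with its long axis at -11°, and the tool is already lined up. I go down.

```bash
python3 -m jog '[[0,0,0,0.07,-0.08,0.3,1],[0,0,0,0.13,-0.16,0.6,1],[0,0,0,0.13,-0.16,1,1],[0,0,0,0.13,-0.16,1,1]]' 40; python3 -m jog '[[0,0,0,0,0,0.3,1],[0,0,0,0,0,0.6,1],[0,0,0,0,0,0.9,1],[0,0,0,0,0,0.9,1],[0,0,0,0,0,0.9,1],[0,0,0,0,0,0.9,1]]'
```

```text
time: 3.53
ee_pos: [0.4809, -0.1903, 0.1254]
eef_rot: [[0.979, -0.203, -0.011], [-0.203, -0.979, 0.004], [-0.011, -0.001, -1.0]]
wrist_force: [-0.9, -0.2, 0.0]
gripper_width: 0.999
grasp_force: 0.0
time: 4.03
ee_pos: [0.4869, -0.1922, 0.0435]
eef_rot: [[0.979, -0.204, 0.002], [-0.204, -0.979, -0.001], [0.002, 0.001, -1.0]]
wrist_force: [-0.8, 0.6, 0.6]
gripper_width: 1.002
grasp_force: 0.0
```

```bash
python3 -m jog '[[0,0,0,0,0,0.2,1],[0,0,0,0,0,0.38,1],[0,0,0,0,0,0.38,1],[0,0,0,0,0,0.38,1],[0,0,0,0,0,0.38,0.2],[0,0,0,0,0,0.38,0.2],[0,0,0,0,0,0.38,0.2],[0,0,0,0,0,0.38,0.2],[0,0,0,0,0,0.38,0.2],[0,0,0,0,0,0.38,0.2],[0,0,0,0,0,0.38,0.2],[0,0,0,0,0,0.38,0.2]]' 40
```

```text
time: 5.03
ee_pos: [0.4861, -0.1913, 0.004]
eef_rot: [[0.979, -0.204, 0.001], [-0.204, -0.979, -0.0], [0.001, 0.0, -1.0]]
wrist_force: [-1.2, 0.5, 7.6]
gripper_width: 0.336
grasp_force: 39.0
```

```bash
python3 -m jog '[[0,0,0,0,0,-0.1,0.2],[0,0,0,0,0,-0.35,0.2],[0,0,0,0,0,-0.65,0.2],[0,0,0,0,0,-1,0.2],[0,0,0,0,0,-1,0.2]]'; python3 -m jog '[[0,0,-0.15,0,0,-0.15,0.2],[0,0,-0.3,0,0,-0.3,0.2],[0,0,-0.52,0,0,-0.4,0.2],[0,0,-0.52,0,0,-0.4,0.2],[0,0,-0.52,0,0,-0.4,0.2],[0,0,-0.52,0,0,-0.4,0.2]]'
```

```text
time: 5.45
ee_pos: [0.4895, -0.1924, 0.1094]
eef_rot: [[0.979, -0.204, 0.009], [-0.204, -0.979, -0.003], [0.01, 0.001, -1.0]]
wrist_force: [1.6, 0.5, 0.3]
gripper_width: 0.335
grasp_force: 39.9
time: 5.95
ee_pos: [0.4852, -0.1911, 0.1427]
eef_rot: [[0.999, 0.052, -0.001], [0.052, -0.999, 0.0], [-0.001, -0.0, -1.0]]
wrist_force: [-0.3, -1.0, -1.2]
gripper_width: 0.336
grasp_force: 39.9
```

```bash
python3 -m jog '[[0,0,0,-0.1,-0.3,0,0.2],[0,0,0,-0.2,-0.65,0,0.2],[0,0,0,-0.2,-1,0,0.2]]'; python3 -m jog '[[0,0,0,0,-0.35,0,0.2],[0,0,0,0,-0.7,0,0.2],[0,0,0,0,-1,0,0.2]]';python3 -m jog '[[0,0,0,0,-0.35,0,0.2],[0,0,0,0,-0.7,0,0.2],[0,0,0,0,-1,0,0.2]]';python3 -m jog '[[0,0,0,0,-0.35,0,0.2],[0,0,0,0,-0.7,0,0.2],[0,0,0,0,-1,0,0.2]]';python3 -m jog '[[0,0,0,0,-0.25,0,0.2],[0,0,0,0,-0.43,0,0.2],[0,0,0,0,-0.43,0,0.2],[0,0,0,0,-0.43,0,0.2],[0,0,0,0,-0.43,0,0.2]]'
python3 - <<'E'
from m import *
s=snap('wrist');w=world(s)
for q in('bare_chip','fitted_sink_a','board'):
  for r in bot.cut_out('wrist',q)[:3]:
    p=w[r['pixels']];p=p[~np.isnan(p[:,0])];print(q,round(r['conf'],2),np.round(r['extent']),cv2.minAreaRect((p[:,:2]*1000).astype(np.float32)),np.nanmedian(p,0))
for c in((.634,.256),(.514,.248)):
        p,r,m=rect(w,c,.04,.03,.05);print(c,len(p),r,m)
save(s,'e.png')
E
```

```text
time: 6.2
ee_pos: [0.4573, -0.0921, 0.142]
eef_rot: [[0.999, 0.05, -0.004], [0.05, -0.999, -0.0], [-0.004, -0.0, -1.0]]
wrist_force: [1.6, 0.6, -1.5]
gripper_width: 0.337
grasp_force: 39.9
time: 6.45
ee_pos: [0.4537, 0.0098, 0.1425]
eef_rot: [[0.999, 0.054, -0.002], [0.054, -0.999, 0.0], [-0.002, -0.001, -1.0]]
wrist_force: [0.8, -0.2, -1.4]
gripper_width: 0.336
grasp_force: 39.9
time: 6.7
ee_pos: [0.4482, 0.1096, 0.1425]
eef_rot: [[0.999, 0.054, -0.001], [0.054, -0.999, 0.0], [-0.001, -0.0, -1.0]]
wrist_force: [1.2, -0.6, -1.3]
gripper_width: 0.332
grasp_force: 39.9
time: 6.95
ee_pos: [0.4427, 0.2095, 0.1424]
eef_rot: [[0.999, 0.054, -0.001], [0.054, -0.999, -0.0], [-0.001, -0.0, -1.0]]
wrist_force: [0.3, 0.4, -0.9]
gripper_width: 0.334
grasp_force: 39.9
time: 7.37
ee_pos: [0.4411, 0.2489, 0.1424]
eef_rot: [[0.999, 0.053, -0.001], [0.053, -0.999, -0.002], [-0.002, 0.002, -1.0]]
wrist_force: [-0.1, -1.0, -1.1]
gripper_width: 0.333
grasp_force: 39.9
bare_chip 0.87 [245.   7. 276.  46.] ((574.0430908203125, 253.38888549804688), (31.30149269104004, 23.657089233398438), 2.5124740600585938) [0.57457421 0.25341574 0.01892977]
fitted_sink_a 0.61 [241.  72. 279. 135.] ((514.0989990234375, 249.67822265625), (49.26296615600586, 31.609495162963867), 3.943943500518799) [0.51490899 0.25003602 0.02314909]
board 0.88 [184.   0. 334. 174.] ((523.6321411132812, 251.60791015625), (146.2824249267578, 126.86421203613281), 3.1558916568756104) [0.53153771 0.25079366 0.01597313]
(0.634, 0.256) 0 ((0.0, 0.0), (0.0, 0.0), 0.0) [nan nan nan]
(0.514, 0.248) 643 ((513.5167846679688, 249.89649963378906), (47.881126403808594, 29.860044479370117), 3.2721946239471436) [515.1 250.1  37.7]m.py:4: RuntimeWarning: Mean of empty slice.
  p=w[m]; return p,cv2.minAreaRect((p[:,:2]*1000).astype(np.float32)),np.round(p.mean(0)*1000,1)
  ret = um.true_divide(
```

View pics/e.png

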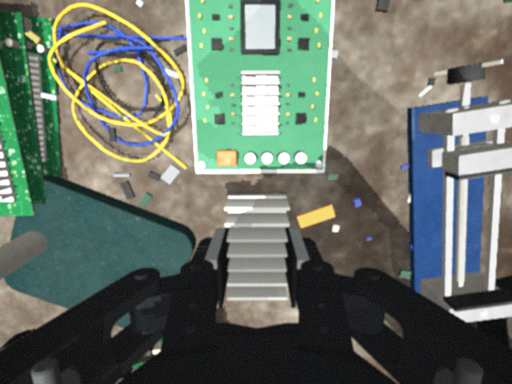

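The wrist view shows the held sink level and square in the fingers at (257,250). The bare pad is at (260,26), and a fitted sink is below it at (260,103). The chip is about (0.574,0.253), and all views agree. I check the sink's offset in the hand.

Run:
```python
from m import *
s=snap('wrist');st=bot.state();w=world(s);t=(w-st['ee_pos'])@np.array(st['eef_rot'])
m=(abs(t[...,0])<.04)&(abs(t[...,1])<.02)&(abs(t[...,2])<.03);v,u=np.where(m);p=t[m]
for a,b in((-.03,-.018),(-.018,-.012),(-.012,.0),(0,.02)):
    k=(p[:,2]>a)&(p[:,2]<=b);q=p[k]
    if len(q)>5:print(a,b,len(q),np.round(np.percentile(q,[1,99],axis=0)*1000,1))
q=p[abs(p[:,1])<.008];h=np.argsort(q[:,0]);q=q[h]
for i in range(-32,32,2):
    k=q[(q[:,0]*1000>=i)&(q[:,0]*1000<i+2)]
    if len(k):print(i,len(k),np.round(np.percentile(k[:,2],[5,50])*1000,1))
```

```text
-0.03 -0.018 606 [[-12.1 -19.8 -29.8]
 [  9.9  19.7 -18.3]]
-0.018 -0.012 2512 [[-24.1 -17.6 -17.4]
 [ 24.   17.8 -12.1]]
-0.012 0.0 3703 [[-23.7 -17.4 -11.9]
 [ 24.1  17.2  -0.4]]
0 0.02 427 [[  7.7 -14.4   0.1]
 [ 24.9  14.8   4.5]]
-26 19 [-14.8 -14.3]
-24 388 [-15.2 -11.1]
-18 59 [-15.2 -14.5]
-16 414 [-15.2 -10.3]
-10 69 [-15.3 -14.2]
-8 380 [-15.   -9.8]
-2 110 [-15.5 -14.5]
0 375 [-15.1  -9.3]
6 192 [-15.4 -13.7]
8 330 [-15.2  -7.6]
14 279 [-15.4 -10.9]
16 245 [-15.   -5.9]
22 372 [-15.4  -9.8]
24 159 [-14.6   0.9]
```

```bash
python3 -m jog '[[0,0,0,0.35,0,0,0.2],[0,0,0,0.7,0,0,0.2],[0,0,0,1,0,0,0.2]]'; python3 -m jog '[[0,0,0,0.2,0.03,0,0.2],[0,0,0,0.33,0.03,0,0.2],[0,0,0,0.33,0.03,0,0.2],[0,0,0,0.33,0.03,0,0.2],[0,0,0,0.33,0.03,0,0.2],[0,0,0,0.33,0.03,0,0.2]]'
```

```text
time: 7.87
ee_pos: [0.5435, 0.2548, 0.1435]
eef_rot: [[0.999, 0.054, 0.001], [0.054, -0.999, -0.0], [0.001, 0.0, -1.0]]
wrist_force: [1.0, 0.7, -0.9]
gripper_width: 0.34
grasp_force: 39.9
time: 8.37
ee_pos: [0.5733, 0.2545, 0.1433]
eef_rot: [[0.998, 0.056, -0.001], [0.056, -0.998, -0.0], [-0.001, 0.0, -1.0]]
wrist_force: [-1.0, -0.2, -1.1]
gripper_width: 0.336
grasp_force: 39.9
```

```bash
python3 -m jog '[[0,0,0,0.01,0.015,0.25,0.2],[0,0,0,0.01,0.015,0.5,0.2],[0,0,0,0.01,0.015,0.75,0.2],[0,0,0,0.01,0.015,0.95,0.2],[0,0,0,0.01,0.015,1,0.2],[0,0,0,0.01,0.015,1,0.2],[0,0,0,0.01,0.015,1,0.2],[0,0,0,0.01,0.015,1,0.2]]'
```

```text
time: 9.03
ee_pos: [0.5765, 0.2537, 0.045]
eef_rot: [[0.998, 0.055, 0.002], [0.055, -0.998, 0.001], [0.002, -0.001, -1.0]]
wrist_force: [0.6, -0.4, -0.7]
gripper_width: 0.335
grasp_force: 39.9
```

```bash
python3 -m jog '[[0,0,0,-0.02,0.005,0.05,0.2],[0,0,0,-0.02,0.005,0.1,0.2],[0,0,0,-0.02,0.005,0.14,0.2],[0,0,0,-0.02,0.005,0.16,0.2],[0,0,0,-0.02,0.005,0.18,0.2],[0,0,0,-0.02,0.005,0.18,0.2],[0,0,0,-0.02,0.005,0.18,0.2],[0,0,0,-0.02,0.005,0.18,0.2]]'
```

```text
time: 9.7
ee_pos: [0.5737, 0.2524, 0.0254]
eef_rot: [[0.998, 0.055, 0.0], [0.055, -0.998, 0.0], [0.0, -0.0, -1.0]]
wrist_force: [0.0, -0.2, -1.5]
gripper_width: 0.337
grasp_force: 39.9
```

Now the last 2 mm, then check for contact.

```bash
python3 -m jog '[[0,0,0,0,-0.005,0.01,0.2],[0,0,0,0,-0.005,0.02,0.2],[0,0,0,0,-0.005,0.02,0.2],[0,0,0,0,-0.005,0.02,0.2]]'
```

```text
time: 10.03
ee_pos: [0.5738, 0.2531, 0.0237]
eef_rot: [[0.998, 0.055, 0.0], [0.055, -0.998, 0.0], [0.0, -0.0, -1.0]]
wrist_force: [-1.3, -0.7, 3.6]
gripper_width: 0.334
grasp_force: 40.3
```

Contact at z = 0.0237 agrees with the pad height. I release and rise.

```bash
python3 -m jog '[[0,0,0,0,0,0,0.45],[0,0,0,0,0,0,0.6],[0,0,0,0,0,0,0.8],[0,0,0,0,0,0,0.9],[0,0,0,0,0,0,0.9],[0,0,0,0,0,0,0.9]]'; python3 -m jog '[[0,0,0,0,0,-0.1,0.9],[0,0,0,0,0,-0.4,0.9],[0,0,0,0,0,-0.8,0.9],[0,0,0,0,0,-1,0.9]]';python3 -m jog '[[0,0,0,-0.25,0,-0.2,0.9],[0,0,0,-0.5,0,-0.3,0.9],[0,0,0,-1,0,-0.35,0.9],[0,0,0,-1,0,-0.35,0.9],[0,0,0,-1,0,-0.35,0.9],[0,0,0,-1,0,-0.35,0.9]]'
python3 - <<'E'
from m import *
for n in('wrist','top'):
    s=snap(n);w=world(s)
    for c in((.634,.256),(.574,.253),(.514,.25)):
        p,r,m=rect(w,c,.031,.03,.06)
        if len(p)>9:print(n,c,len(p),r,m,np.percentile(p[:,2],[50,95]))
    if n=='wrist':save(s,'f.png')
    if n=='top':
        for q in('brass_weight','stand','black_weight'):
          for r in bot.cut_out(n,q)[:1]:
            p=w[r['pixels']];p=p[~np.isnan(p[:,0])];print(q,round(r['conf'],2),np.round(r['extent']),cv2.minAreaRect((p[:,:2]*1000).astype(np.float32)))
E
```

```text
time: 10.53
ee_pos: [0.5735, 0.2529, 0.0232]
eef_rot: [[0.998, 0.055, -0.0], [0.055, -0.998, -0.0], [-0.0, 0.0, -1.0]]
wrist_force: [-0.2, 0.1, -0.8]
gripper_width: 0.904
grasp_force: 0.0
time: 10.87
ee_pos: [0.5752, 0.2539, 0.1278]
eef_rot: [[0.998, 0.055, 0.004], [0.055, -0.998, 0.002], [0.004, -0.002, -1.0]]
wrist_force: [1.4, 0.6, 0.1]
gripper_width: 0.897
grasp_force: 0.0
time: 11.37
ee_pos: [0.4741, 0.2475, 0.1591]
eef_rot: [[0.998, 0.055, 0.001], [0.055, -0.998, 0.0], [0.001, -0.0, -1.0]]
wrist_force: [0.8, -0.8, -0.4]
gripper_width: 0.897
grasp_force: 0.0
wrist (0.634, 0.256) 585 ((617.2197265625, 255.68185424804688), (17.029157638549805, 29.891572952270508), 3.0781917572021484) [617.  255.9  35.8] [0.0366715  0.03954079]
wrist (0.574, 0.253) 871 ((573.51416015625, 253.05462646484375), (48.43729019165039, 29.817243576049805), 3.191462755203247) [576.8 253.3  36.9] [0.03800486 0.03983474]
wrist (0.514, 0.25) 610 ((513.4337158203125, 250.0618133544922), (48.486202239990234, 30.134830474853516), 3.7746763229370117) [510.2 249.8  36.9] [0.03805609 0.0394501 ]
top (0.634, 0.256) 1
[... 196 characters left out ...]
.15740966796875), (48.62214279174805, 29.89093589782715), 4.073363780975342) [574.7 251.4  38.3] [0.03863681 0.04275745]
top (0.514, 0.25) 76 ((514.7079467773438, 248.8681182861328), (48.04541015625, 29.73202896118164), 2.7232542037963867) [515.7 249.1  38.6] [0.0389555  0.04126031]
brass_weight 0.87 [325. 175. 368. 193.] ((603.0587158203125, -169.77313232421875), (39.900943756103516, 76.06217193603516), 17.39315414428711)
stand 0.67 [323. 135. 376. 204.] ((645.711181640625, -184.02896118164062), (152.01707458496094, 120.9886245727539), 1.5968142747879028)
black_weight 0.95 [324. 134. 368. 154.] ((686.376953125, -177.96337890625), (47.657920837402344, 101.24832153320312), 20.770864486694336)
```

View pics/f.png

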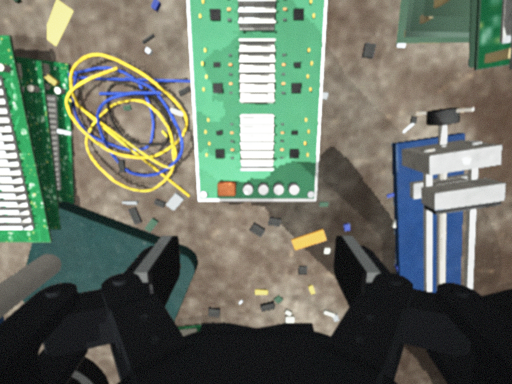

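The wrist view shows the sink seated between its neighbours at (257,66), and a fitted one at (257,142). It measures (0.5735,0.253) with its top at 40 mm and a turn of 3.2°, so it is good. Now I go back in front of the tower, higher, and measure the brass weight.

```bash
python3 -m jog '[[0,0,0,-0.1,0.3,-0.2,0.65],[0,0,0,-0.2,0.65,-0.4,0.65],[0,0,0,-0.2,1,-0.5,0.65]]'; python3 -m jog '[[0,0,0,0,0.35,-0.2,0.65],[0,0,0,0,0.7,-0.4,0.65],[0,0,0,0,1,-0.5,0.65]]';python3 -m jog '[[0,0,0,0,0.35,-0.2,0.65],[0,0,0,0,0.7,-0.4,0.65],[0,0,0,0,1,-0.5,0.65]]';python3 -m jog '[[0,0,0,0,0.35,0,0.65],[0,0,0,0,0.7,0,0.65],[0,0,0,0.2,1,0,0.65],[0,0,0,0.4,1,0,0.65],[0,0,0,0.4,1,0,0.65],[0,0,0,0.4,1,0,0.65],[0,0,0,0.4,1,0,0.65]]'
cat > wt.py <<'E'
from m import *
from scipy.optimize import least_squares
def head(n):
    s=snap(n);w=world(s);im=cv2.cvtColor(s['pixels'],cv2.COLOR_RGB2HSV)
    m=(im[...,0]>12)&(im[...,0]<32)&(im[...,1]>110)&(np.hypot(w[...,0]-.606,w[...,1]+.19)<.06)&(w[...,2]>.065)
    r=[x for x in bot.cut_out(n,'brass_weight')[:1]]
    p=w[cv2.erode(m.astype(np.uint8),np.ones((3,3)))>0]
    # head = cylinder r19, axial 70..102, signed distance
    def f(x):
        a=np.array([x[3],x[4],1.]);a/=np.linalg.norm(a);d=p-x[:3];h=d@a;q=np.linalg.norm(d-h[:,None]*a,axis=1)
        e=np.maximum(q-.019,np.abs(h)-.016);return e
    best=least_squares(f,[.606,-.183,.1,.0,-.577],loss='soft_l1',f_scale=.002);x=best.x
    y=least_squares(lambda t:f([t[0],t[1],t[2],.017,-.577]),x[:3],loss='soft_l1',f_scale=.002).x
    print(n,len(p),'free',np.round(x,4),'fixed axis',np.round(y,4),'rms',np.round(np.std(f(x)),4),'zmax',np.percentile(p[:,2],98).round(4));return s,w
E
python3 - <<'E'
from wt import *
for n in('wrist','top','scene'): s,w=head(n)
print(np.round(bot.state()['qpos'],1))
s=snap('wrist');w=world(s)
m=(w[...,2]>.055)&(w[...,2]<.075)&(abs(w[...,0]-.645)<.1)&(abs(w[...,1]+.15)<.08)
for r in bot.cut_out('wrist','stand')[:1]:
    p=w[r['pixels']];p=p[~np.isnan(p[:,0])&(p[:,2]<.015)];print(cv2.minAreaRect((p[:,:2]*1000).astype(np.float32)))
save(s,'g.png')
E
```

```text
time: 11.87
ee_pos: [0.4586, 0.1463, 0.2095]
eef_rot: [[0.998, 0.057, 0.0], [0.057, -0.998, 0.001], [0.0, -0.001, -1.0]]
wrist_force: [0.6, -0.9, -1.3]
gripper_width: 0.648
grasp_force: 0.0
time: 12.12
ee_pos: [0.466, 0.0441, 0.2604]
eef_rot: [[0.999, 0.053, 0.003], [0.053, -0.999, 0.0], [0.003, 0.0, -1.0]]
wrist_force: [1.9, 0.1, 0.2]
gripper_width: 0.65
grasp_force: 0.0
time: 12.37
ee_pos: [0.4713, -0.0562, 0.3106]
eef_rot: [[0.999, 0.053, 0.003], [0.053, -0.999, -0.001], [0.003, 0.001, -1.0]]
wrist_force: [1.0, 0.6, 0.2]
gripper_width: 0.645
grasp_force: 0.0
time: 12.95
ee_pos: [0.5153, -0.1506, 0.3078]
eef_rot: [[0.998, 0.055, -0.001], [0.055, -0.998, 0.0], [-0.001, -0.0, -1.0]]
wrist_force: [-0.1, 0.4, -0.1]
gripper_width: 0.653
grasp_force: 0.0
wrist 896 free [ 0.6037 -0.1831  0.0995  0.0218 -0.5853] fixed axis [ 0.6038 -0.1831  0.0995] rms 0.0006 zmax 0.1215
top 113 free [ 0.6061 -0.1834  0.0999  0.0339 -0.6378] fixed axis [ 0.606  -0.1838  0.1   ] rms 0.0012 zmax 0.1232
scene 133 free [ 0.6042 -0.1841  0.1002  0.0082 -0.5743] fixed axis [ 0.6041 -0.1841  0.1002] rms 0.0012 zmax 0.1226
[ 17.5  15.5  -7.4  99.9   2.2  64.8 -77.3]
((642.9154663085938, -184.07748413085938), (150.4201202392578, 121.06640625), 1.6043328046798706)
```

View pics/g.png

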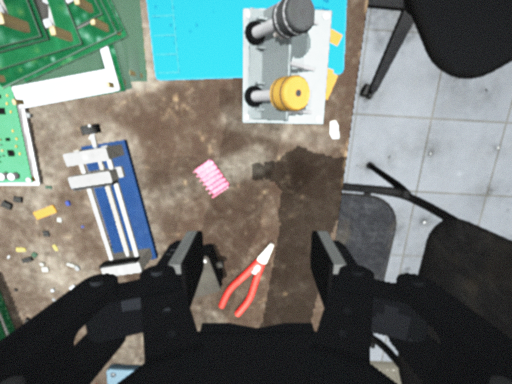

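The wrist view shows the brass head at (291,93) and the black head at (294,18) beyond it. All three views agree on the brass head centre at about (0.604,-0.183,0.0997), leaning 30° with the axis along (0.016,-0.5,0.866). I turn the tool 88.5° and tilt it to match the axis.

```bash
python3 -m jog '[[0,0,-0.25,0,0,0,0.65],[0,0,-0.5,0,0,0,0.65],[0,0,-0.75,0,0,0,0.65],[0,0,-1,0,0,0,0.65]]'; python3 -m jog '[[0,0,-0.25,0,0,0,0.65],[0,0,-0.5,0,0,0,0.65],[0,0,-0.75,0,0,0,0.65],[0,0,-1,0,0,0,0.65]]'; python3 -m jog '[[0,0,-0.25,0,0,0,0.65],[0,0,-0.5,0,0,0,0.65],[0,0,-0.75,0,0,0,0.65],[0,0,-1,0,0,0,0.65]]'; python3 -m jog '[[0,0,-0.09,0,0,0,0.65],[0,0.25,-0.09,0,0,0,0.65],[0,0.5,-0.09,0,0,0,0.65],[0,0.75,-0.09,0,0,0,0.65],[0,0.99,-0.09,0,0,0,0.65],[0,0.99,-0.09,0,0,0,0.65],[0,0.99,-0.09,0,0,0,0.65],[0,0.99,-0.09,0,0,0,0.65]]'
cat > go.py <<'E'
from h import *
import sys
def to(tgt,R):
    st=bot.state();R0=np.array(st['eef_rot']);d=R0.T@(np.array(tgt)-st['ee_pos'])
    rv=cv2.Rodrigues(R0.T@R)[0].ravel();print('rot',np.round(rv/.5,3),'shift',np.round(d/.1,3),'q',np.round(st['qpos'],1))
a=np.array([.016,-.5,.866]);a/=np.linalg.norm(a);y=np.array([1,.03,0]);z=-a;y-=y@z*z;y/=np.linalg.norm(y);RG=np.stack([np.cross(y,z),y,z],1)
H=np.array([.604,-.1834,.0997])
E
python3 -c "
from go import *
to(H+.08*a,RG);to(H-.02*a,RG)"
```

```text
time: 13.68
ee_pos: [0.5155, -0.1509, 0.3084]
eef_rot: [[0.847, 0.532, 0.0], [0.532, -0.847, -0.0], [-0.0, 0.0, -1.0]]
wrist_force: [-0.2, 0.9, 0.6]
gripper_width: 0.655
grasp_force: 0.0
time: 14.02
ee_pos: [0.5155, -0.1509, 0.3084]
eef_rot: [[0.488, 0.873, 0.0], [0.873, -0.488, -0.0], [-0.0, 0.0, -1.0]]
wrist_force: [0.2, -0.5, 0.3]
gripper_width: 0.649
grasp_force: 0.0
time: 14.35
ee_pos: [0.5156, -0.1509, 0.3084]
eef_rot: [[0.01, 1.0, 0.0], [1.0, -0.01, -0.0], [-0.0, 0.0, -1.0]]
wrist_force: [-0.5, 0.1, -0.1]
gripper_width: 0.654
grasp_force: 0.0
time: 15.02
ee_pos: [0.5158, -0.1503, 0.3084]
eef_rot: [[-0.03, 1.0, -0.004], [0.88, 0.028, 0.474], [0.474, 0.011, -0.88]]
wrist_force: [-0.0, 0.3, 0.6]
gripper_width: 0.653
grasp_force: 0.0
rot [0.023 0.059 0.007] shift [-1.331  0.859  0.877] q [ 43.6  25.8 -23.2  92.4 -16.8  75.4  29.3]
rot [0.023 0.059 0.007] shift [-1.301  0.847  1.877] q [ 43.6  25.8 -23.2  92.4 -16.8  75.4  29.3]
```

```bash
python3 -m jog '[[0.02,0.06,0.01,-0.3,0.25,0,0.65],[0.02,0.06,0.01,-0.6,0.5,0,0.65],[0.02,0.06,0.01,-0.9,0.75,0,0.65],[0.02,0.06,0.01,-1,0.85,0,0.65]]'; python3 -m jog '[[0,0,0,-0.15,0,0.2,0.65],[0,0,0,-0.33,0,0.5,0.65],[0,0,0,-0.33,0,0.8,0.65],[0,0,0,-0.33,0,0.8,0.65],[0,0,0,-0.33,0,0.8,0.65],[0,0,0,-0.33,0,0.8,0.65],[0,0,0,-0.33,0,0.8,0.65]]'
python3 -c "
from go import *
to(H+.08*a,RG);to(H-.02*a,RG)"
```

```text
time: 15.35
ee_pos: [0.6054, -0.238, 0.2595]
eef_rot: [[-0.024, 1.0, -0.015], [0.866, 0.028, 0.499], [0.499, -0.001, -0.867]]
wrist_force: [-2.0, 0.9, -0.1]
gripper_width: 0.65
grasp_force: 0.0
time: 15.93
ee_pos: [0.6048, -0.2257, 0.1788]
eef_rot: [[-0.026, 1.0, -0.011], [0.866, 0.028, 0.499], [0.499, 0.004, -0.867]]
wrist_force: [-0.2, 0.1, -0.0]
gripper_width: 0.654
grasp_force: 0.0
rot [0.01  0.003 0.   ] shift [-0.029  0.005  0.097] q [ 41.3  45.4 -20.2  78.3 -13.   72.5  32.3]
rot [0.01  0.003 0.   ] shift [-0.027  0.     1.097] q [ 41.3  45.4 -20.2  78.3 -13.   72.5  32.3]
```

```bash
python3 -m jog '[[0.01,0,0,-0.03,0,0.15,0.65],[0.01,0,0,-0.03,0,0.3,0.65],[0.01,0,0,-0.03,0,0.45,0.65],[0.01,0,0,-0.03,0,0.6,0.65],[0.01,0,0,-0.03,0,0.75,0.65],[0.01,0,0,-0.03,0,0.9,0.65],[0.01,0,0,-0.03,0,0.9,0.65],[0.01,0,0,-0.03,0,0.9,0.65],[0.01,0,0,-0.03,0,0.9,0.65]]'
python3 - <<'E'
from go import *
to(H-.02*a,RG)
s=snap('wrist');save(s,'i.png')
E
```

```text
time: 16.68
ee_pos: [0.6027, -0.1835, 0.0975]
eef_rot: [[-0.024, 1.0, -0.017], [0.866, 0.03, 0.5], [0.5, -0.003, -0.866]]
wrist_force: [0.3, -0.6, 0.1]
gripper_width: 0.647
grasp_force: 0.0
rot [-0.003  0.001 -0.004] shift [0.012 0.013 0.182] q [ 39.1  49.3 -20.5  83.9 -12.9  62.8  32.5]
```

View pics/i.png

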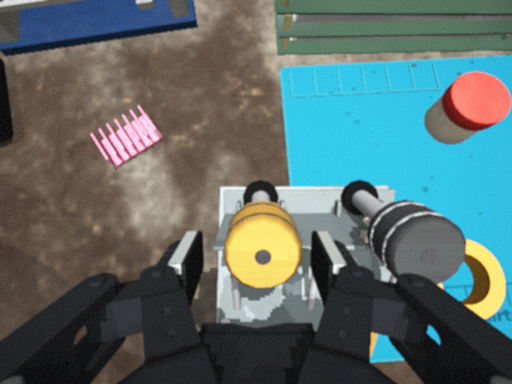

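The wrist view shows the brass head at (263,245) between the fingers at (188,265) and (328,265), with the black head clear to the right. I go in the last 18 mm and close.

```bash
python3 -m jog '[[0,0,0,0.01,0.013,0.08,0.65],[0,0,0,0.01,0.013,0.18,0.65],[0,0,0,0.01,0.013,0.18,0.65],[0,0,0,0.01,0.013,0.18,0.65],[0,0,0,0.01,0.013,0.18,0.55],[0,0,0,0.01,0.013,0.18,0.4],[0,0,0,0.01,0.013,0.18,0.3],[0,0,0,0.01,0.013,0.18,0.3],[0,0,0,0.01,0.013,0.18,0.3],[0,0,0,0.01,0.013,0.18,0.3],[0,0,0,0.01,0.013,0.18,0.3]]' 70
python3 -c "
from go import *
to(H-.02*a,RG)"
```

```text
time: 17.65
ee_pos: [0.6048, -0.1732, 0.0824]
eef_rot: [[-0.024, 1.0, -0.015], [0.866, 0.029, 0.5], [0.5, -0.001, -0.866]]
wrist_force: [6.0, -0.3, 1.1]
gripper_width: 0.429
grasp_force: 70.1
rot [ 0.002  0.    -0.003] shift [-0.002 -0.011 -0.   ] q [ 38.5  50.2 -20.6  84.8 -13.   60.8  32.4]
```

```bash
python3 -m jog '[[0,0,0,0.05,0,-0.087,0.3],[0,0,0,0.1,0,-0.173,0.3],[0,0,0,0.2,0,-0.346,0.3],[0,0,0,0.3,0,-0.52,0.3],[0,0,0,0.4,0,-0.693,0.3],[0,0,0,0.5,0,-0.866,0.3],[0,0,0,0.5,0,-0.866,0.3]]'; python3 -m jog '[[0,0,0,0.1,0,-0.17,0.3],[0,0,0,0.2,0,-0.35,0.3],[0,0,0,0.35,0,-0.6,0.3],[0,0,0,0.4,0,-0.7,0.3],[0,0,0,0.4,0,-0.7,0.3],[0,0,0,0.4,0,-0.7,0.3],[0,0,0,0.4,0,-0.7,0.3]]'
```

```text
time: 18.23
ee_pos: [0.6048, -0.1734, 0.1859]
eef_rot: [[-0.026, 1.0, -0.015], [0.866, 0.03, 0.499], [0.499, 0.0, -0.867]]
wrist_force: [1.3, -0.3, -1.8]
gripper_width: 0.431
grasp_force: 70.7
time: 18.82
ee_pos: [0.6025, -0.1732, 0.2599]
eef_rot: [[-0.022, 1.0, -0.022], [0.865, 0.03, 0.501], [0.502, -0.008, -0.865]]
wrist_force: [0.0, 0.4, -3.0]
gripper_width: 0.428
grasp_force: 70.7
```

```bash
python3 -m jog '[[0,-0.12,0,0,0,0,0.3],[0,-0.25,0,0,0,0,0.3],[0,-0.4,0,0,-0.15,0,0.3],[0,-0.55,0,0,-0.3,0,0.3],[0,-0.7,0,0,-0.5,0,0.3],[0,-0.85,0,0,-0.7,0,0.3],[0,-0.95,0,0,-0.9,0,0.3],[0,-1,0,0,-1,0,0.3],[0,-1,0,0,-1,0,0.3],[0,-1,0,0,-1,0,0.3],[0,-1,0,0,-1,0,0.3]]'
python3 - <<'E'
from go import *
import numpy as np
z=np.array([0,0,-1.]);y=np.array([1,.03,0]);y/=np.linalg.norm(y);R=np.stack([np.cross(y,z),y,z],1)
to([.45,-.17,.26],R)
E
```

```text
time: 19.73
ee_pos: [0.5039, -0.1764, 0.2617]
eef_rot: [[-0.03, 1.0, -0.006], [0.999, 0.03, 0.026], [0.026, -0.006, -1.0]]
wrist_force: [1.1, -0.1, -3.2]
gripper_width: 0.426
grasp_force: 70.8
rot [-0.011 -0.052 -0.   ] shift [ 0.079 -0.537  0.022] q [ 28.2  18.9 -16.  102.5   4.3  60.1  12.5]
```

```bash
python3 -m jog '[[-0.005,-0.03,0,0.1,-0.2,0,0.3],[-0.01,-0.05,0,0.3,-0.4,0,0.3],[-0.01,-0.05,0,0.5,-0.5,0,0.3],[-0.01,-0.05,0,0.75,-0.5,0,0.3],[-0.01,-0.05,0,1,-0.5,0,0.3]]'; python3 -m jog '[[0,0,0,0.25,0,0,0.3],[0,0,0,0.5,0,0,0.3],[0,0,0,0.75,0,0,0.3],[0,0,0,1,0,0,0.3]]';python3 -m jog '[[0,0,0,0.25,0,0,0.3],[0,0,0,0.5,0,0,0.3],[0,0,0,0.75,0,0,0.3],[0,0,0,1,0,0,0.3]]';python3 -m jog '[[0,0,0,0.25,0,0,0.3],[0,0,0,0.5,0,0,0.3],[0,0,0,0.75,0,0,0.3],[0,0,0,0.95,0,0,0.3],[0,0,0,1,0,0,0.3]]'
python3 - <<'E'
from go import *
z=np.array([0,0,-1.]);y=np.array([1,.03,0]);y/=np.linalg.norm(y);R=np.stack([np.cross(y,z),y,z],1)
to([.48,.253,.26],R)
E
```

```text
time: 20.15
ee_pos: [0.4507, -0.0776, 0.2649]
eef_rot: [[-0.028, 1.0, -0.0], [1.0, 0.028, 0.001], [0.001, -0.0, -1.0]]
wrist_force: [1.8, 0.2, -3.2]
gripper_width: 0.43
grasp_force: 71.1
time: 20.48
ee_pos: [0.4484, 0.0232, 0.265]
eef_rot: [[-0.029, 1.0, -0.0], [1.0, 0.029, 0.001], [0.001, -0.0, -1.0]]
wrist_force: [0.0, -0.6, -2.8]
gripper_width: 0.429
grasp_force: 71.1
time: 20.82
ee_pos: [0.4453, 0.1233, 0.2649]
eef_rot: [[-0.029, 1.0, -0.001], [1.0, 0.029, 0.001], [0.001, -0.0, -1.0]]
wrist_force: [0.8, -0.2, -2.8]
gripper_width: 0.429
grasp_force: 71.1
time: 21.23
ee_pos: [0.4417, 0.2263, 0.265]
eef_rot: [[-0.034, 0.999, -0.001], [0.999, 0.034, 0.004], [0.004, -0.001, -1.0]]
wrist_force: [-0.1, 0.5, -2.8]
gripper_width: 0.423
grasp_force: 71.1
rot [-0.001 -0.007  0.008] shift [0.254 0.392 0.051] q [ -5.7  16.2 -31.5 107.5   9.6  58.9 -39.2]
```

```bash
python3 -m jog '[[0,0,0,0.25,0.2,0,0.3],[0,0,0,0.25,0.39,0,0.3],[0,0,0,0.25,0.39,0,0.3],[0,0,0,0.25,0.39,0,0.3],[0,0,0,0.25,0.39,0,0.3],[0,0,0,0.25,0.39,0,0.3]]'
cat > fit.py <<'E'
from m import *
from scipy.optimize import least_squares
def fit(n,show=None):
    s=snap(n);st=bot.state();R=np.array(st['eef_rot']);w=world(s);t=(w-st['ee_pos'])@R
    # tool frame; weight axis ~ tool z, foot ~ +66mm
    hsv=cv2.cvtColor(s['pixels'],cv2.COLOR_RGB2HSV)
    reg=(np.hypot(t[...,0],t[...,1])<.03)&(t[...,2]>-.045)&(t[...,2]<.072)
    brass=(hsv[...,0]>12)&(hsv[...,0]<32)&(hsv[...,1]>100)
    k=reg&(brass|(t[...,2]>.012)); p=t[cv2.erode(k.astype(np.uint8),np.ones((2,2)))>0]
    def box(q,h,r,a,b):
        dx=q-r;dy=np.abs(h-(a+b)/2)-(b-a)/2
        return np.hypot(np.maximum(dx,0),np.maximum(dy,0))+np.minimum(np.maximum(dx,dy),0)
    def f(x):
        a=np.array([x[2],x[3],-1.]);a/=np.linalg.norm(a);d=p-np.array([x[0],x[1],x[4]]);h=d@a;q=np.linalg.norm(d-h[:,None]*a,axis=1)
        return np.minimum(np.minimum(box(q,h,.014,0,.008),box(q,h,.007,.008,.07)),box(q,h,.019,.07,.102))
    o=least_squares(f,[0,0,0,0,.066],loss='soft_l1',f_scale=.0015);x=o.x
    a=R@np.array([x[2],x[3],-1.]);foot=R@np.array([x[0],x[1],x[4]])+st['ee_pos']
    print(n,len(p),(p[:,2]>.05).sum(),'foot tool mm',np.round(x[[0,1,4]]*1000,1),'foot world',np.round(foot,4),'tilt xy deg',np.round(np.degrees(a[:2]),1),'rms',np.round(np.sqrt(np.median(f(x)**2))*1000,2))
    if show: save(s,show)
E
python3 - <<'E'
from fit import *
fit('wrist','j.png');fit('scene');fit('top')
E
```

```text
time: 21.73
ee_pos: [0.4796, 0.2475, 0.2649]
eef_rot: [[-0.029, 1.0, -0.001], [1.0, 0.029, -0.001], [-0.001, -0.001, -1.0]]
wrist_force: [-0.3, -0.4, -4.1]
gripper_width: 0.426
grasp_force: 71.1
wrist 7066 615 foot tool mm [ 0.4 -1.1 66.5] foot world [0.4784 0.248  0.1986] tilt xy deg [-0.3 -0.3] rms 0.34
scene 216 123 foot tool mm [-0.2 -0.3 66.2] foot world [0.4793 0.2475 0.1991] tilt xy deg [-0.6  0.4] rms 0.53
top 99 69 foot tool mm [ 0.1  1.1 65.6] foot world [0.4808 0.2479 0.1997] tilt xy deg [-1.5  1.2] rms 0.74
```

View pics/j.png

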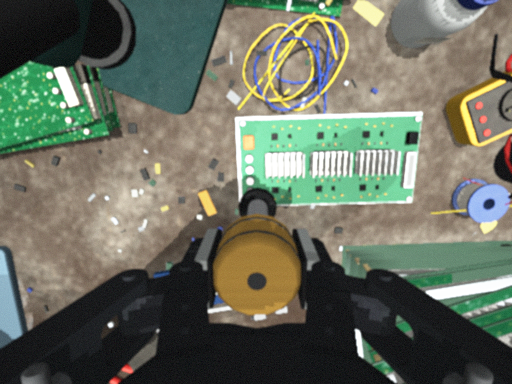

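The wrist view shows the brass head at (257,265) and its foot at (257,203). The weight is upright in the hand to within 0.5°, with the foot 66.3 mm under the TCP. I carry it over the sink and lower.

```bash
python3 -m jog '[[0,0,0,0.03,0.25,0,0.3],[0,0,0,0.03,0.5,0,0.3],[0,0,0,0.03,0.75,0,0.3],[0,0,0,0.03,0.93,0,0.3],[0,0,0,0.03,0.94,0,0.3],[0,0,0,0.03,0.94,0,0.3]]'; python3 -m jog '[[0,0,0,0,0,0.2,0.3],[0,0,0,0,0,0.4,0.3],[0,0,0,0,0,0.6,0.3],[0,0,0,0,0,0.8,0.3],[0,0,0,0,0,0.95,0.3],[0,0,0,0,0,1,0.3],[0,0,0,0,0,1,0.3],[0,0,0,0,0,1,0.3]]';python3 -m jog '[[0,0,0,0,0,0.1,0.3],[0,0,0,0,0,0.2,0.3],[0,0,0,0,0,0.3,0.3],[0,0,0,0,0,0.4,0.3],[0,0,0,0,0,0.45,0.3],[0,0,0,0,0,0.45,0.3],[0,0,0,0,0,0.45,0.3],[0,0,0,0,0,0.45,0.3],[0,0,0,0,0,0.45,0.3],[0,0,0,0,0,0.45,0.3]]'
python3 - <<'E'
from fit import *
from go import to
fit('wrist');fit('scene')
z=np.array([0,0,-1.]);y=np.array([1,.03,0]);y/=np.linalg.norm(y);R=np.stack([np.cross(y,z),y,z],1)
to([.574,.253,.106],R)
E
```

```text
time: 22.38
ee_pos: [0.5742, 0.2536, 0.2649]
eef_rot: [[-0.029, 1.0, -0.0], [1.0, 0.029, -0.0], [-0.0, -0.0, -1.0]]
wrist_force: [0.0, 0.9, -3.1]
gripper_width: 0.427
grasp_force: 71.3
time: 23.05
ee_pos: [0.5736, 0.2544, 0.1661]
eef_rot: [[-0.031, 1.0, 0.001], [1.0, 0.031, 0.0], [0.0, 0.001, -1.0]]
wrist_force: [-0.5, -0.0, -2.6]
gripper_width: 0.426
grasp_force: 71.3
time: 23.88
ee_pos: [0.5742, 0.2542, 0.1208]
eef_rot: [[-0.03, 1.0, 0.001], [1.0, 0.03, 0.0], [0.0, 0.001, -1.0]]
wrist_force: [0.1, 0.3, -3.0]
gripper_width: 0.427
grasp_force: 71.3
wrist 7077 609 foot tool mm [ 0.6 -1.1 66.3] foot world [0.5732 0.2547 0.0545] tilt xy deg [-0.4 -0.3] rms 0.36
scene 131 81 foot tool mm [ 0.1 -0.2 66.1] foot world [0.574  0.2542 0.0546] tilt xy deg [-0.7  0.2] rms 0.79
rot [ 0.002 -0.     0.   ] shift [-0.011 -0.002  0.147] q [-10.4  38.5 -25.2  95.2  20.   50.8 -41.9]
```

```bash
python3 -m jog '[[0,0,0,-0.01,0,0.02,0.3],[0,0,0,-0.01,0,0.04,0.3],[0,0,0,-0.01,0,0.06,0.3],[0,0,0,-0.01,0,0.08,0.3],[0,0,0,-0.01,0,0.1,0.3],[0,0,0,-0.01,0,0.12,0.3],[0,0,0,-0.01,0,0.13,0.3],[0,0,0,-0.01,0,0.13,0.3],[0,0,0,-0.01,0,0.13,0.3]]'; python3 -m jog '[[0,0,0,0,0,0.005,0.3],[0,0,0,0,0,0.01,0.3],[0,0,0,0,0,0.01,0.3],[0,0,0,0,0,0.01,0.3]]'
```

```text
time: 24.73
ee_pos: [0.5739, 0.2531, 0.1072]
eef_rot: [[-0.03, 1.0, 0.0], [1.0, 0.03, -0.0], [-0.0, 0.0, -1.0]]
wrist_force: [0.1, -0.9, -2.9]
gripper_width: 0.427
grasp_force: 71.3
time: 25.07
ee_pos: [0.5739, 0.253, 0.1063]
eef_rot: [[-0.03, 1.0, 0.0], [1.0, 0.03, -0.0], [-0.0, 0.0, -1.0]]
wrist_force: [-0.3, 0.4, -2.4]
gripper_width: 0.426
grasp_force: 71.3
```

```bash
python3 -m jog '[[0,0,0,0,0,0.005,0.3],[0,0,0,0,0,0.007,0.3],[0,0,0,0,0,0.007,0.3],[0,0,0,0,0,0.007,0.3]]'; python3 -m jog '[[0,0,0,0,0,0.003,0.3],[0,0,0,0,0,0.005,0.3],[0,0,0,0,0,0.005,0.3],[0,0,0,0,0,0.005,0.3]]'
```

```text
time: 25.4
ee_pos: [0.5739, 0.253, 0.1056]
eef_rot: [[-0.03, 1.0, 0.0], [1.0, 0.03, -0.0], [-0.0, 0.0, -1.0]]
wrist_force: [-0.2, -0.4, -2.8]
gripper_width: 0.423
grasp_force: 71.3
time: 25.73
ee_pos: [0.574, 0.253, 0.1051]
eef_rot: [[-0.03, 1.0, 0.0], [1.0, 0.03, -0.0], [-0.0, 0.0, -1.0]]
wrist_force: [-0.1, 0.5, -3.3]
gripper_width: 0.423
grasp_force: 71.4
```

```bash
python3 -m jog '[[0,0,0,0,0,0.003,0.3],[0,0,0,0,0,0.006,0.3],[0,0,0,0,0,0.006,0.3],[0,0,0,0,0,0.006,0.3]]'; python3 -m jog '[[0,0,0,0,0,0.003,0.3],[0,0,0,0,0,0.006,0.3],[0,0,0,0,0,0.006,0.3],[0,0,0,0,0,0.006,0.3]]'
```

```text
time: 26.07
ee_pos: [0.574, 0.2532, 0.105]
eef_rot: [[-0.03, 1.0, 0.001], [1.0, 0.03, 0.0], [0.0, 0.001, -1.0]]
wrist_force: [-1.4, -0.5, 5.1]
gripper_width: 0.43
grasp_force: 72.0
time: 26.4
ee_pos: [0.5741, 0.2534, 0.1049]
eef_rot: [[-0.03, 1.0, 0.001], [1.0, 0.03, 0.0], [0.0, 0.001, -1.0]]
wrist_force: [-2.5, -0.9, 8.6]
gripper_width: 0.424
grasp_force: 72.5
```

Contact (net force +8.6 N) at the expected height. I ease the grip, then open gently.

```bash
python3 -m jog '[[0,0,0,0,0,-0.004,0.3],[0,0,0,0,0,-0.006,0.3],[0,0,0,0,0,-0.006,0.3],[0,0,0,0,0,-0.006,0.3]]' 20;  python3 -m jog '[[0,0,0,0,0,0,0.42],[0,0,0,0,0,0,0.44],[0,0,0,0,0,0,0.46],[0,0,0,0,0,0,0.48],[0,0,0,0,0,0,0.51],[0,0,0,0,0,0,0.54],[0,0,0,0,0,0,0.58],[0,0,0,0,0,0,0.64],[0,0,0,0,0,0,0.7],[0,0,0,0,0,0,0.8],[0,0,0,0,0,0,0.9],[0,0,0,0,0,0,0.9]]'
python3 - <<'E'
from fit import *
fit('wrist');fit('scene')
E
```

```text
time: 26.73
ee_pos: [0.5741, 0.2533, 0.105]
eef_rot: [[-0.03, 1.0, 0.001], [1.0, 0.03, 0.0], [0.0, 0.001, -1.0]]
wrist_force: [-1.7, 0.1, 6.4]
gripper_width: 0.425
grasp_force: 71.9
time: 27.73
ee_pos: [0.574, 0.253, 0.1045]
eef_rot: [[-0.03, 1.0, 0.0], [1.0, 0.03, -0.0], [-0.0, 0.0, -1.0]]
wrist_force: [-0.0, -0.4, -0.0]
gripper_width: 0.905
grasp_force: 0.0
wrist 7349 882 foot tool mm [ 0.7 -0.5 65.8] foot world [0.5734 0.2537 0.0387] tilt xy deg [-0.3 -0.3] rms 0.37
scene 128 113 foot tool mm [-1.8 -3.9 68.5] foot world [0.5702 0.2511 0.036 ] tilt xy deg [ 4.6 -0.7] rms 1.74
```

Released and standing. I withdraw straight up.

```bash
python3 -m jog '[[0,0,0,0,0,-0.05,0.9],[0,0,0,0,0,-0.15,0.9],[0,0,0,0,0,-0.3,0.9],[0,0,0,0,0,-0.45,0.9],[0,0,0,0,0,-0.6,0.9],[0,0,0,0,0,-0.8,0.9],[0,0,0,0,0,-1,0.9],[0,0,0,0,0,-1,0.9]]'; python3 -m jog '[[0,0,0,0,-0.25,-0.2,0.9],[0,0,0,0,-0.5,-0.3,0.9],[0,0,0,0,-0.8,-0.3,0.9],[0,0,0,0,-1,-0.3,0.9],[0,0,0,0,-1,-0.3,0.9],[0,0,0,0,-1,-0.3,0.9],[0,0,0,0,-1,-0.3,0.9],[0,0,0,0,-1,-0.3,0.9],[0,0,0,0,-1,-0.3,0.9],[0,0,0,0,-1,-0.3,0.9],[0,0,0,0,-1,-0.3,0.9],[0,0,0,0,-1,-0.3,0.9]]'
python3 - <<'E'
from m import *
s=snap('scene');t=snap('top');w=world(t)
for q in('paste_jar','spool','tape_roll','black_weight','brass_weight'):
    for r in bot.cut_out('top',q)[:1]: print(q,np.round(np.nanmedian(w[r['pixels']],0),3))
p=w[(np.hypot(w[...,0]-.574,w[...,1]-.253)<.03)&(w[...,2]>.1)&(w[...,2]<.16)];print(len(p),(p.min(0)+p.max(0))/2,p[:,2].max())
cv2.imwrite('pics/k.png',np.hstack([cv2.resize(x['pixels'][b:b+110,a:a+130,::-1],(390,330)) for x,a,b in((s,110,160),(t,100,130))]))
E
```

```text
time: 28.5
ee_pos: [0.5762, 0.2546, 0.2099]
eef_rot: [[-0.03, 1.0, 0.007], [1.0, 0.03, 0.003], [0.003, 0.007, -1.0]]
wrist_force: [1.2, 1.2, 1.0]
gripper_width: 0.896
grasp_force: 0.0
time: 29.5
ee_pos: [0.4741, 0.25, 0.2343]
eef_rot: [[-0.03, 1.0, 0.0], [1.0, 0.03, -0.0], [-0.0, 0.0, -1.0]]
wrist_force: [0.2, 0.2, -0.3]
gripper_width: 0.899
grasp_force: 0.0
paste_jar [ 0.775 -0.056  0.046]
spool [0.786 0.211 0.034]
tape_roll [ 0.761 -0.199  0.021]
black_weight [ 0.681 -0.169  0.109]
brass_weight [0.574 0.249 0.14 ]
339 [0.57390371 0.25285733 0.12835904] 0.14624576127475564
```

View pics/k.png

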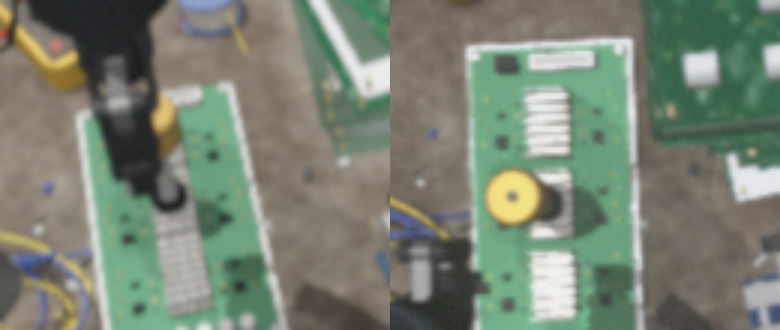

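The top view (right) shows the brass head at (513,197) above the middle sink. It is upright, and the offset from its foot is parallax. The head centre is (0.574,0.253), and the bystanders have not moved. I hand it in.

```bash
python3 -c "
from bench import bot
print(bot.hand_in())"
```

```text
the job is handed in; nothing more can be done
None
```

The loose heat sink sits on the middle chip, measured within about 1 mm of centre and square with its neighbours, and the brass weight stands upright on it, released. The black weight, jar, reel and tape measured where they started. I handed the job in at about 30 s; the hand-in returned no verdict.

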